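# Find the dragging window roller

## Robot

A 6-joint arm with a two-finger parallel gripper is mounted at the origin on the work surface. World frame = base frame: x ahead of the robot, y to its left, z up, the work surface at z = 0. Lengths are in m, angles in rad, forces in N, time in s.
With the tool pointing down it reaches from about 0.35 to 0.725 m from the base axis. Payload 4.3 kg.
Tool frame: the origin (TCP) lies at the very end of the fingers, on their centre line; the grasp point (between the pads) lies 19 mm behind it; z points along the fingers, y is the direction in which the jaws open and shut (so a half turn about z gives the same grasp; the last joint's range is limited). The gripper opens to 85 mm and grips with 20 to 120 N. Pads are 22 mm wide; open, the fingers measure 114 mm over their backs; the gripper's body (76 mm by 85 mm) begins 54 mm behind the grasp point. The pads swing forward as they close: fully open they stand 13 mm farther back than shut.
Start: joints at [-1.302, 0.377, 0.081, 1.274, 0, 1.46], TCP at [0.213, -0.534, 0.231] pointing down, gripper open.
Joint ranges: [-2.72, 2.72], [-0.84, 1.66], [-1.02, 1.22], [-1.77, 2.12], [-1.37, 1.28], [-3.14, 3.14]. Speed limits (rad/s): [2.57, 2.57, 3.14, 3.14, 3.14, 3.14].

## Interface

Orientations are given as a unit quaternion [w, x, y, z].
In Python, from bench import bot gives the robot as it stands.
- The arm moves only by the shell command python3 -m crank 'ROWS'. ROWS is JSON, a list of rows, each an object with "claw": the gripper's target within -1 to 1 (fully open at 1, half-way at 0, shut at -1); "offset": the shift along the world's x, y, z in mm, a list of three; "dr": the turn, a rotation vector about the world's x, y, z in degrees, a list of three. In form: [{"claw": claw, "offset": [tx, ty, tz], "dr": [rx, ry, rz]}, ...]. A call has 1 to 20 rows; each row is the pose to reach, as a shift and turn from the pose commanded when the call began; what a row does not reach only later rows make up. A row lasts 1/12 s, in which the tool goes at most 41.7 mm and 7.16 degrees, less where a joint would pass 70% of its speed; a pose out of reach is approached as far as the arm can. A call with a gripper value outside its range is refused whole. The fingers move at their own pace and stop on an object; the grip force is fixed at half the most. Time passes only in rows, so rows that repeat a pose let the fingers close. It gives the time, the measured TCP pose, the force and the opening at its end, in the units of the state.
- bot.get_state(): the state, without advancing time (a new reading comes with each control period).
- bot.get_image(name): name is "side" or "top"; returns the picture (400x640x3 uint8, red, green, blue); there is no depth.
- bot.camera_params(name): a dict with "mtx" (3x3 intrinsics, pixels), "R" (3x3) and "t" (3): a world point X has camera coordinates R X + t. Camera axes: x right, y down, z forward; pixel columns grow to the right and rows downward; lengths in m; the calibration is good to about 2 mm. A picture is of the moment at which its call begins. camera_params takes no time and is no camera call.
- bot.hand_in(): hands the job in, once; it reports no verdict.
The state is a dict: "time": time; "joints": joint angles; "qd": joint speeds; "effort": joint torques, N m; "eef_pos": TCP position; "orientation": TCP orientation; "force": force on the tool from outside, world axes, zero at the start; "ft_torque": the same for the moment, N m; "finger_gap": opening from 0.0 (shut) to 1.0 (fully open).
Only numpy, scipy, OpenCV 4.12 (cv2) and the standard library are available. Lean on these libraries where they do the work, as an engineer would, in place of code of your own. Each camera call takes 0.05 s, during which the arm holds its last target.

## Task

The service window runs stiffly and its three wheel units stand in the rack on the counter: with shut fingers, gently stroke the top of each wheel to roll it on by at least a quarter turn, without pressing hard on its spring, and feel which of the three drags. After trying all three, lift the dragging unit by its housing and set it down upright in the red tray (do not drop it), let go, and leave the two sound units standing in their pockets and the other things on the counter where they are.

Things in the scene. Friction and masses are not known exactly. Their poses are not given: they have to be found in the camera images.
- rack: Fixed dark steel rack plate 100 x 290 x 4 mm, lying flat, with three pockets in a row along its y axis at y = -95, 0, +95 mm. Each pocket is a low aluminium wall 8 mm high (top 12 mm above the counter) around a 73 x 43 mm floor (73 along the rack's x). Origin: centre of the underside, on the counter; z up.
- roller_a_center (a point): Middle of a loose window roller unit (0.2 to 0.33 kg, 66 mm high; 33 mm above its base). Three look alike, one per pocket; drag is not visible, any one may drag. Steel channel housing: base 70 (x) x 40 (y) x 8 mm; two cheeks 60 mm long, 50 mm high, 40 mm over their outsides: grip these across y, 16 to 45 mm above the base. x: the way the wheel rolls, y: axle, z: up.
- top_a (a point): Highest point of the wheel of unit a, 66 mm above the unit's base, 16 mm above the cheeks. Wheel 36 mm in diameter, 16 mm wide, axle along the unit's y, on a sprung yoke that sinks straight down about 1 mm per 3 N (the first 1 to 6 N barely move it), with a hard stop after 5 mm.
- wheel_a (a joint): Turning angle of the black wheel of unit a (rad, counts on without limit). Grows when the top of the wheel moves towards the unit's +x. Near 0 the yellow stripe on the rim is on top. A sound wheel turns with about 0.1 N at the rim and runs on when let go; a dragging one needs some 2 to 5 N at the rim (a finger pressed on with under 5 to 6 N may slip on it) and stops at once.
- roller_b_center (a point): Middle of a loose window roller unit (0.2 to 0.33 kg, 66 mm high; 33 mm above its base). Three look alike, one per pocket; drag is not visible, any one may drag. Steel channel housing: base 70 (x) x 40 (y) x 8 mm; two cheeks 60 mm long, 50 mm high, 40 mm over their outsides: grip these across y, 16 to 45 mm above the base. x: the way the wheel rolls, y: axle, z: up.
- top_b (a point): Highest point of the wheel of unit b, 66 mm above the unit's base, 16 mm above the cheeks. Wheel 36 mm in diameter, 16 mm wide, axle along the unit's y, on a sprung yoke that sinks straight down about 1 mm per 3 N (the first 1 to 6 N barely move it), with a hard stop after 5 mm.
- wheel_b (a joint): Turning angle of the black wheel of unit b (rad, counts on without limit). Grows when the top of the wheel moves towards the unit's +x. Near 0 the yellow stripe on the rim is on top. A sound wheel turns with about 0.1 N at the rim and runs on when let go; a dragging one needs some 2 to 5 N at the rim (a finger pressed on with under 5 to 6 N may slip on it) and stops at once.
- roller_c_center (a point): Middle of a loose window roller unit (0.2 to 0.33 kg, 66 mm high; 33 mm above its base). Three look alike, one per pocket; drag is not visible, any one may drag. Steel channel housing: base 70 (x) x 40 (y) x 8 mm; two cheeks 60 mm long, 50 mm high, 40 mm over their outsides: grip these across y, 16 to 45 mm above the base. x: the way the wheel rolls, y: axle, z: up.
- top_c (a point): Highest point of the wheel of unit c, 66 mm above the unit's base, 16 mm above the cheeks. Wheel 36 mm in diameter, 16 mm wide, axle along the unit's y, on a sprung yoke that sinks straight down about 1 mm per 3 N (the first 1 to 6 N barely move it), with a hard stop after 5 mm.
- wheel_c (a joint): Turning angle of the black wheel of unit c (rad, counts on without limit). Grows when the top of the wheel moves towards the unit's +x. Near 0 the yellow stripe on the rim is on top. A sound wheel turns with about 0.1 N at the rim and runs on when let go; a dragging one needs some 2 to 5 N at the rim (a finger pressed on with under 5 to 6 N may slip on it) and stops at once.
- drag_shoe (a joint): Only for the judging: a tiny part hidden out of sight inside whichever unit drags. Its reading stays about 0 (under 0.5 mm) all the time and tells nothing about where it is.
- reject_tray: Fixed open red plastic tray, 170 (x) x 160 (y) x 28 mm, walls and floor 4 to 5 mm thick. Origin: centre of the underside, on the counter; z up.
- reject_tray_in (a point): Centre of the red tray's inner floor, with the tray's axes.
- till_roll: Bystander: upright white roll of till paper, 56 mm diameter, 57 mm high; origin at the centre of its underside.
- oil_bottle: Bystander: upright white bottle with red cap, 42 mm diameter, 110 mm high; origin at the centre of its underside.
- screwdriver: Bystander: screwdriver about 170 mm long lying on the counter; origin under its middle.
There are look-alikes about, which are no part of the job. There is more than one size of the reject_tray; the job needs the larger.

How it is judged:
By the outcome, as a careful person would: the job done as asked, in the order asked, and still so for the second after the job is handed in, with the robot touching nothing.
It also fails if it takes over 70 s, if anything falls off the work surface, if the arm or the gripper's body presses on something with over 40 N, if the wrist force passes 120 N, or if a joint passes its speed limit or range.

## Working session

There is one attempt and no reset: what is moved stays moved. The work goes in short steps, Python scripts to look and compute and a shell command to move; the robot and the scene stay as the last step left them, time stands still between calls to the robot, and variables do not carry over. Pictures are saved under pics/ and viewed, and the job is handed in when it is done.

```bash
ls; mkdir -p pics; python3 - <<'E'
from bench import bot
import cv2,json
s=bot.get_state(); print(s)
for n in("top","side"):
    im=bot.get_image(n); cv2.imwrite(f"pics/{n}0.png",im[:,:,::-1]); p=bot.camera_params(n); print(n,p)
E
```

```text
pics
{'time': 0.0, 'joints': array([-1.30226548e+00,  3.78066719e-01,  7.96261966e-02,  1.27441523e+00,
       -2.38652516e-05,  1.46053488e+00]), 'qd': array([-0.00028561, -0.0004266 , -0.00070146,  0.00193082, -0.00077986,
       -0.00133221]), 'effort': array([ 3.25014353e-04, -4.63600767e+01,  2.69876772e+01,  2.08678027e-02,
       -2.89303318e-05, -2.49877516e-06]), 'eef_pos': array([ 0.21247621, -0.53358736,  0.23035892]), 'orientation': array([-1.02554558e-03,  9.82117577e-01,  1.88265783e-01, -9.32961540e-05]), 'force': array([ 0.30911711, -0.13834037, -0.03590734]), 'ft_torque': array([-0.01235598,  0.0232184 ,  0.02424338]), 'finger_gap': 1.000344024528881}
top {'mtx': array([[507.65088417,   0.        , 321.93315626],
       [  0.        , 507.65088417, 202.74839399],
       [  0.        ,   0.        ,   1.        ]]), 'R': array([[-0.02905326, -0.99933445, -0.02205833],
       [-0.99673446,  0.03062687, -0.07471558],
       [ 0.07534143,  0.01981557, -0.99696089]]), 't': array([0.14911462, 0.61984887, 1.04741274])}
side {'mtx': array([[399.72768085,   0.        , 320.24233053],
       [  0.        , 399.72768085, 201.41133434],
       [  0.        ,   0.        ,   1.        ]]), 'R': array([[-0.90680457, -0.4209645 , -0.02223421],
       [-0.19805626,  0.47200847, -0.85905862],
       [ 0.37212792, -0.77459466, -0.5113941 ]]), 't': array([0.63195525, 0.10844948, 0.87207019])}
```

View pics/top0.png

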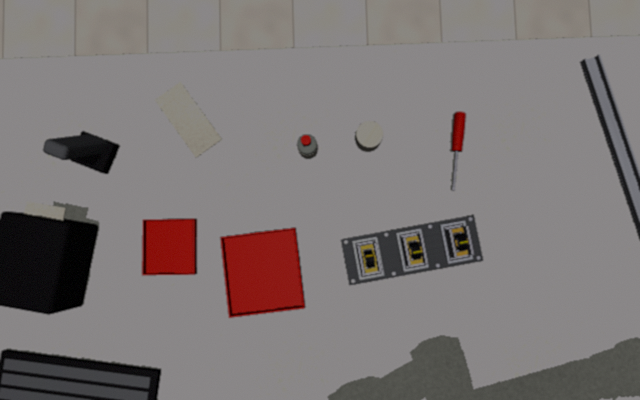

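View pics/side0.png

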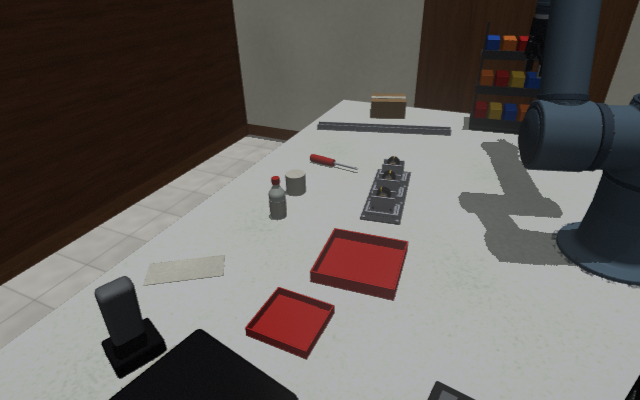

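The top view shows the rack at (412,250) with three units at (369,258), (413,249) and (460,241). The larger red tray is at (263,272) and the smaller one at (170,246). I'll zoom in for precise points.

```bash
cat > h.py <<'E'
import numpy as np
from bench import bot
def ray(n,u,v,z):
    p=bot.camera_params(n); R=np.array(p["R"]);t=np.array(p["t"]);K=np.array(p["mtx"])
    c=-R.T@t; d=R.T@np.linalg.inv(K)@[u,v,1]
    return c+d*(z-c[2])/d[2]
def proj(n,X):
    p=bot.camera_params(n); q=np.array(p["mtx"])@(np.array(p["R"])@X+p["t"]); return q[:2]/q[2]
E
python3 - <<'E'
import cv2
im=cv2.imread("pics/top0.png")[205:295,335:490]
cv2.imwrite("pics/topz.png",cv2.convertScaleAbs(cv2.resize(im,None,fx=5,fy=5,interpolation=cv2.INTER_CUBIC),alpha=1.6))
im=cv2.imread("pics/top0.png")[220:325,210:315]
cv2.imwrite("pics/tray.png",cv2.convertScaleAbs(cv2.resize(im,None,fx=5,fy=5,interpolation=cv2.INTER_CUBIC),alpha=1.6))
im=cv2.imread("pics/side0.png")[150:225,355:420]
cv2.imwrite("pics/sidez.png",cv2.resize(im,None,fx=8,fy=8,interpolation=cv2.INTER_CUBIC))
E
```

```text
(no output)
```

View pics/topz.png

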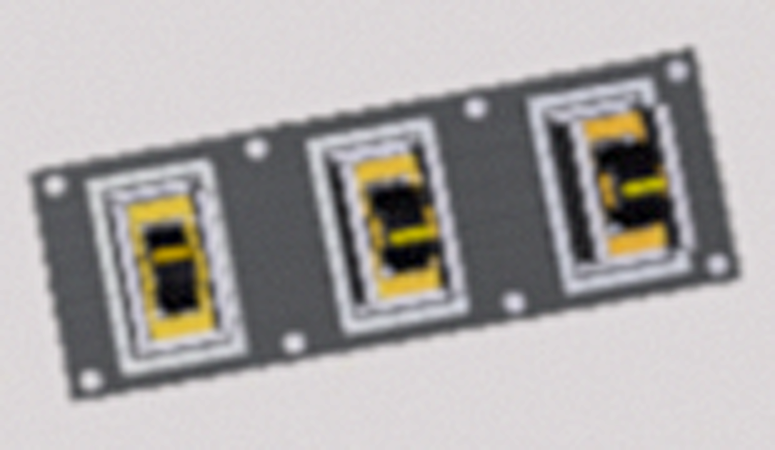

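View pics/sidez.png

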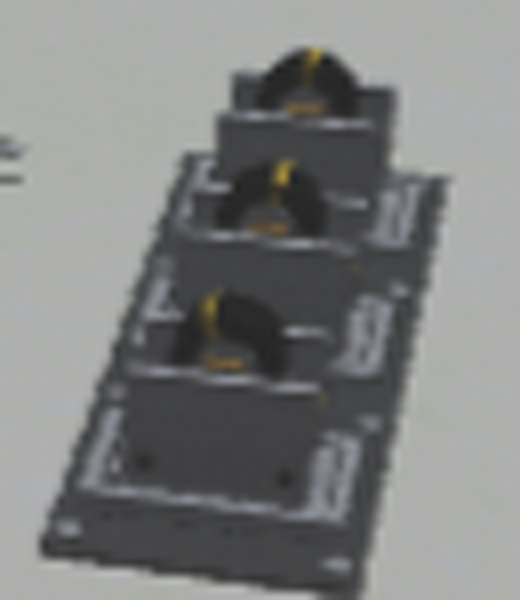

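View pics/tray.png

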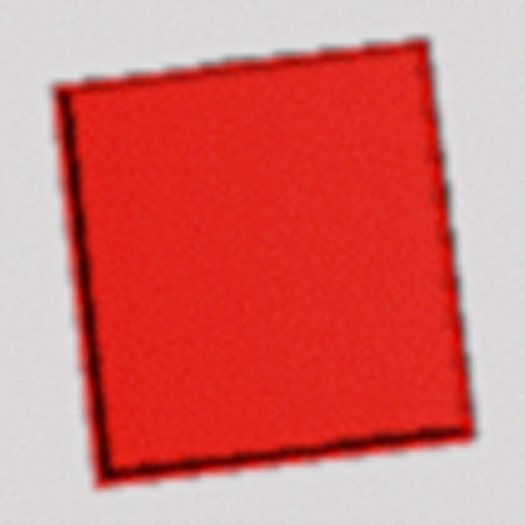

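```bash
python3 - <<'E'
from h import *
import cv2
f=lambda a,ox,oy:[(ox+(x+.5)/5-.5,oy+(y+.5)/5-.5) for x,y in a]
R=[ray("top",*p,.004)for p in f([(32,172),(692,47),(738,275),(74,398)],335,205)]
T=[ray("top",*p,.028)for p in f([(53,88),(428,40),(474,437),(98,487)],210,220)]
for n,C in(("rack",R),("tray",T)):
    C=np.array(C)[:,:2]; print(n,C.round(4).tolist(),C.mean(0).round(4))
    print(" sides",[round(float(np.linalg.norm(C[i]-C[i-1])),4) for i in range(4)])
    for a,b in((3,0),(2,1),(1,0),(2,3)):
        d=C[b]-C[a]; print("  ang",np.degrees(np.arctan2(d[1],d[0])).round(2))
# wheel tops: z=.004+.066
for p in f([(175,266),(404,228),(634,184)],335,205): print("wheeltop",ray("top",*p,.070).round(4))
# side wheel top
g=lambda x,y:(355+(x+.5)/8-.5,150+(y+.5)/8-.5)
C=np.array(R)[:,:2];c=C.mean(0); 
d=(C[0]-C[1]+C[3]-C[2]);d/=np.linalg.norm(d);print(d)
for k in(-.095,0,.095):
    X=np.array([*(c+k*d),.07]); print("pred",X.round(4),"side zoom",((proj("side",X)-[355,150]+.5)*8-.5).round(1),"top zoom",((proj("top",X)-[335,205]+.5)*5-.5).round(1))
E
```

```text
rack [[0.5466, 0.0924], [0.5916, -0.1909], [0.4943, -0.2054], [0.4503, 0.0776]] [ 0.5207 -0.0566]
 sides [0.0974, 0.2869, 0.0984, 0.2864]
  ang 8.73
  ang 8.43
  ang 99.03
  ang 98.84
tray [[0.5577, 0.3466], [0.5732, 0.1881], [0.408, 0.1731], [0.3916, 0.3302]] [0.4826 0.2595]
 sides [0.1669, 0.1593, 0.1659, 0.1579]
  ang 5.66
  ang 5.18
  ang 95.58
  ang 95.97
wheeltop [0.5072 0.0374 0.07  ]
wheeltop [ 0.5197 -0.0546  0.07  ]
wheeltop [ 0.5346 -0.1469  0.07  ]
[-0.15531484  0.98786502]
pred [ 0.5355 -0.1504  0.07  ] side zoom [303.3  57.5] top zoom [642.7 181.6]
pred [ 0.5207 -0.0566  0.07  ] side zoom [267.5 172.1] top zoom [408.9 225.4]
pred [0.5059 0.0373 0.07  ] side zoom [226.2 304.7] top zoom [175.4 269.1]
```

```bash
python3 -m crank '[{"claw":-1,"offset":[80,100,0],"dr":[0,0,28]},{"claw":-1,"offset":[80,100,0],"dr":[0,0,28]},{"claw":-1,"offset":[80,100,0],"dr":[0,0,28]},{"claw":-1,"offset":[80,100,0],"dr":[0,0,28]},{"claw":-1,"offset":[160,200,-20],"dr":[0,0,56]},{"claw":-1,"offset":[160,200,-20],"dr":[0,0,56]},{"claw":-1,"offset":[160,200,-20],"dr":[0,0,56]},{"claw":-1,"offset":[160,200,-20],"dr":[0,0,56]},{"claw":-1,"offset":[240,300,-40],"dr":[0,0,84]},{"claw":-1,"offset":[240,300,-40],"dr":[0,0,84]},{"claw":-1,"offset":[240,300,-40],"dr":[0,0,84]},{"claw":-1,"offset":[240,300,-40],"dr":[0,0,84]},{"claw":-1,"offset":[312.5,383,-80],"dr":[0,0,112]},{"claw":-1,"offset":[312.5,383,-80],"dr":[0,0,112]},{"claw":-1,"offset":[312.5,383,-80],"dr":[0,0,112]},{"claw":-1,"offset":[312.5,383,-80],"dr":[0,0,112]},{"claw":-1,"offset":[312.5,383,-110],"dr":[0,0,140]},{"claw":-1,"offset":[312.5,383,-110],"dr":[0,0,140]},{"claw":-1,"offset":[312.5,383,-110],"dr":[0,0,140]},{"claw":-1,"offset":[312.5,383,-110],"dr":[0,0,140]}]'
```

```text
time: 1.77
eef_pos: [0.5242, -0.1506, 0.12]
orientation: [-0.001, 0.156, 0.988, 0.0]
force: [0.2, -0.1, 0.4]
finger_gap: 0.001
```

```bash
python3 -m crank '[{"claw":-1,"offset":[0,0,0],"dr":[0,0,26.7]},{"claw":-1,"offset":[0,0,0],"dr":[0,0,26.7]},{"claw":-1,"offset":[0,0,-20],"dr":[0,0,26.7]},{"claw":-1,"offset":[0,0,-40],"dr":[0,0,26.7]},{"claw":-1,"offset":[0,0,-40],"dr":[0,0,26.7]},{"claw":-1,"offset":[0,0,-40],"dr":[0,0,26.7]}]'
python3 - <<'E'
from bench import bot
import cv2
for n,(y,x) in(("top",(180,320)),("side",(120,330))):
    im=bot.get_image(n)[y:y+115,x:x+170]; cv2.imwrite(f"pics/{n}1.png",cv2.convertScaleAbs(cv2.resize(im[:,:,::-1],None,fx=4.5,fy=4.5,interpolation=cv2.INTER_CUBIC),alpha=1.4))
s=bot.get_state();print(s["joints"].round(2),s["force"],s["orientation"],s["eef_pos"])
E
```

```text
time: 2.27
eef_pos: [0.5235, -0.1506, 0.0801]
orientation: [-0.002, -0.072, 0.997, 0.001]
force: [0.3, 0.8, -0.5]
finger_gap: -0.002
[-0.4   0.41 -0.27  0.89  0.   -0.54] [0.17125095 0.43559475 0.66413365] [ 1.65802096e-04 -7.23907404e-02  9.97376335e-01 -2.40246658e-05] [ 0.52541032 -0.15134149  0.08199578]
```

View pics/top1.png

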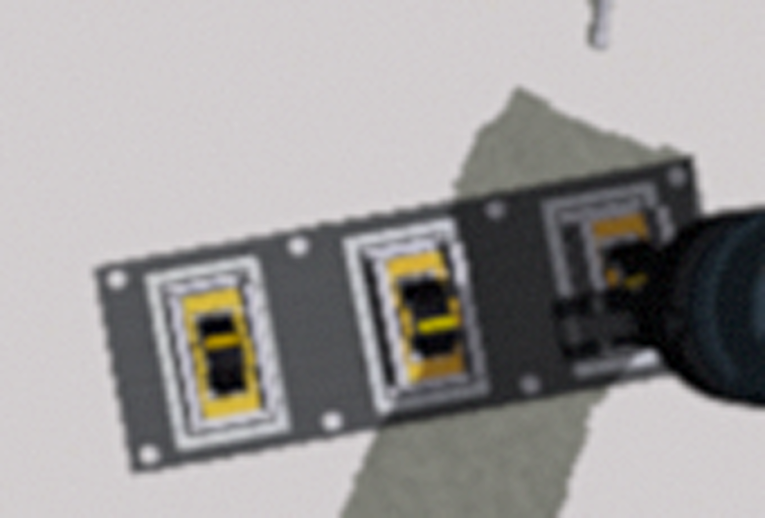

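View pics/side1.png

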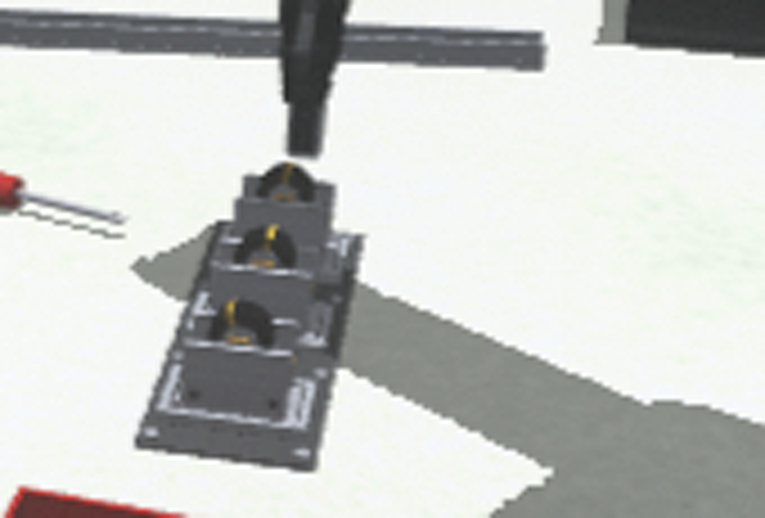

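The side view shows the shut fingertips at (305,155), just above and to the near side of the far wheel at (287,165), as intended. I'll descend gently until they touch.

```bash
python3 -m crank '[{"claw":-1,"offset":[0,0,-5],"dr":[0,0,0]},{"claw":-1,"offset":[0,0,-8],"dr":[0,0,0]},{"claw":-1,"offset":[0,0,-8],"dr":[0,0,0]}]'; python3 -m crank '[{"claw":-1,"offset":[0,0,-1],"dr":[0,0,0]},{"claw":-1,"offset":[0,0,-1],"dr":[0,0,0]}]'; python3 -m crank '[{"claw":-1,"offset":[0,0,-1],"dr":[0,0,0]},{"claw":-1,"offset":[0,0,-1],"dr":[0,0,0]}]'
```

```text
time: 2.62
eef_pos: [0.5251, -0.1512, 0.0732]
orientation: [-0.0, -0.073, 0.997, 0.0]
force: [0.9, -0.6, -0.3]
finger_gap: -0.001
time: 2.78
eef_pos: [0.5252, -0.1513, 0.0724]
orientation: [0.0, -0.073, 0.997, 0.0]
force: [0.2, 0.7, 1.0]
finger_gap: 0.0
time: 2.95
eef_pos: [0.5251, -0.1513, 0.0713]
orientation: [-0.0, -0.073, 0.997, 0.0]
force: [-0.2, 0.4, -0.5]
finger_gap: 0.003
```

```bash
for i in 1 2; do python3 -m crank '[{"claw":-1,"offset":[0,0,-0.7],"dr":[0,0,0]},{"claw":-1,"offset":[0,0,-0.7],"dr":[0,0,0]}]'|grep -E "eef|force"; done
```

```text
eef_pos: [0.5251, -0.1513, 0.0706]
force: [0.1, 0.6, -0.2]
eef_pos: [0.5252, -0.1513, 0.0699]
force: [-0.3, 1.0, 0.6]
```

```bash
for i in 1 ; do python3 -m crank '[{"claw":-1,"offset":[0,0,-0.7],"dr":[0,0,0]},{"claw":-1,"offset":[0,0,-0.7],"dr":[0,0,0]}]'|grep -E "eef|force"; done;  python3 -c "
from bench import bot
s=bot.get_state();print(s['force'],s['effort'])"
```

```text
eef_pos: [0.5253, -0.1513, 0.0694]
force: [-0.0, 0.7, 1.7]
[-0.02523147  0.72306991  1.72932964] [-6.71854801e-02 -4.39808071e+01  2.29700875e+01 -1.32135968e-01
 -3.75303836e-02  1.82873744e-03]
```

```bash
for i in 1 ; do python3 -m crank '[{"claw":-1,"offset":[0,0,-0.6],"dr":[0,0,0]},{"claw":-1,"offset":[0,0,-0.6],"dr":[0,0,0]}]'|grep -E "eef|force"; done;
```

```text
eef_pos: [0.5254, -0.1513, 0.0689]
force: [-0.5, -0.3, 2.6]
```

```bash
python3 -m crank '[{"claw":-1,"offset":[0,0,-1.0],"dr":[0,0,0]},{"claw":-1,"offset":[0,0,-1.0],"dr":[0,0,0]}]'|grep -E "eef|force"
for i in 1 2 3 4; do python3 -m crank '[{"claw":-1,"offset":[2.5,0.4,0],"dr":[0,0,0]},{"claw":-1,"offset":[5,0.8,0],"dr":[0,0,0]}]'|grep -E "eef|force"; done;
```

```text
eef_pos: [0.5255, -0.1513, 0.068]
force: [-0.8, 0.6, 6.3]
eef_pos: [0.5307, -0.1505, 0.0682]
force: [-0.8, 1.2, 5.8]
eef_pos: [0.5359, -0.1497, 0.0682]
force: [-0.4, 0.4, 5.3]
eef_pos: [0.5408, -0.1489, 0.0682]
force: [0.3, 1.2, 5.8]
eef_pos: [0.5461, -0.1481, 0.0682]
force: [0.7, 0.5, 4.1]
```

Horizontal force stayed near zero at about 6 N of press, so this wheel seems to be sound. I'll finish the stroke, lift and look.

```bash
python3 -m crank '[{"claw":-1,"offset":[5,0.8,0],"dr":[0,0,0]},{"claw":-1,"offset":[12,1.8,10],"dr":[0,0,0]},{"claw":-1,"offset":[20,3,25],"dr":[0,0,0]}]'|grep -E "eef|force"
cat > look.py <<'E'
from bench import bot
import cv2,sys
k=sys.argv[1]
im=bot.get_image("side")[140:215,355:455]
cv2.imwrite(f"pics/side{k}.png",cv2.convertScaleAbs(cv2.resize(im[:,:,::-1],None,fx=7,fy=7,interpolation=cv2.INTER_CUBIC),alpha=1.4))
im=bot.get_image("top")[205:295,335:490]
cv2.imwrite(f"pics/top{k}.png",cv2.convertScaleAbs(cv2.resize(im[:,:,::-1],None,fx=5,fy=5,interpolation=cv2.INTER_CUBIC),alpha=1.6))
E
python3 look.py 2; sleep 0
```

```text
eef_pos: [0.5631, -0.1444, 0.0906]
force: [0.2, -0.1, 0.6]
```

View pics/side2.png

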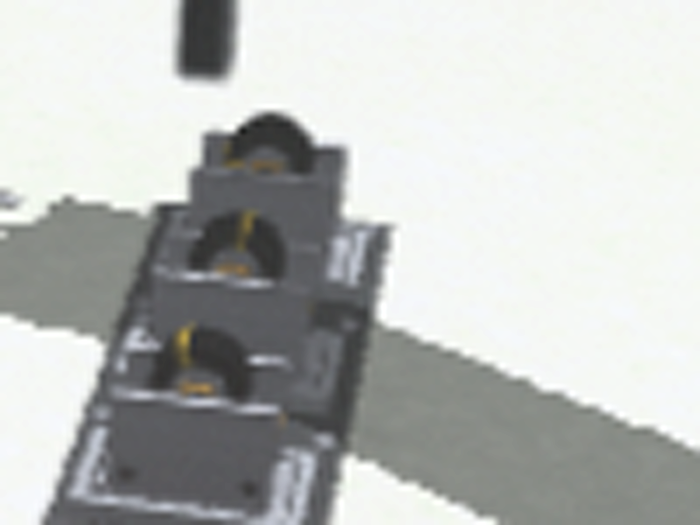

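The far wheel's stripe has moved from the top to the lower left at (232,148). I'll look again to see whether it is still running.

```bash
python3 -m crank '[{"claw":-1,"offset":[0,0,5],"dr":[0,0,0]},{"claw":-1,"offset":[0,0,5],"dr":[0,0,0]}]'|grep -E "eef|force"
python3 look.py 3
```

```text
eef_pos: [0.5646, -0.145, 0.0974]
force: [-1.0, -0.3, 0.1]
```

View pics/side3.png

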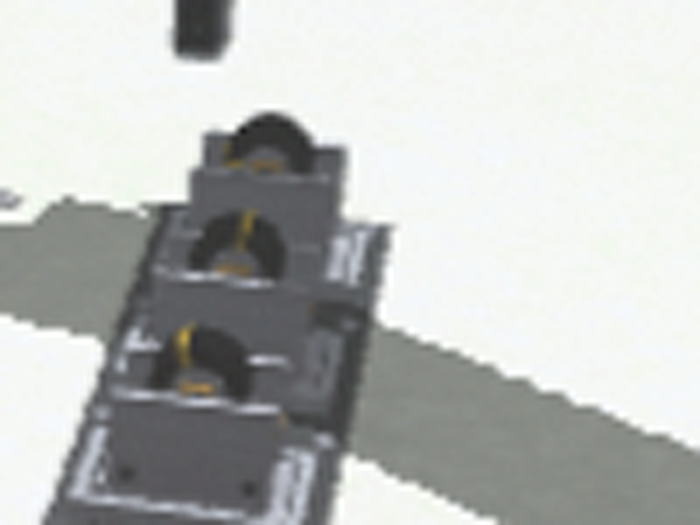

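View pics/top3.png

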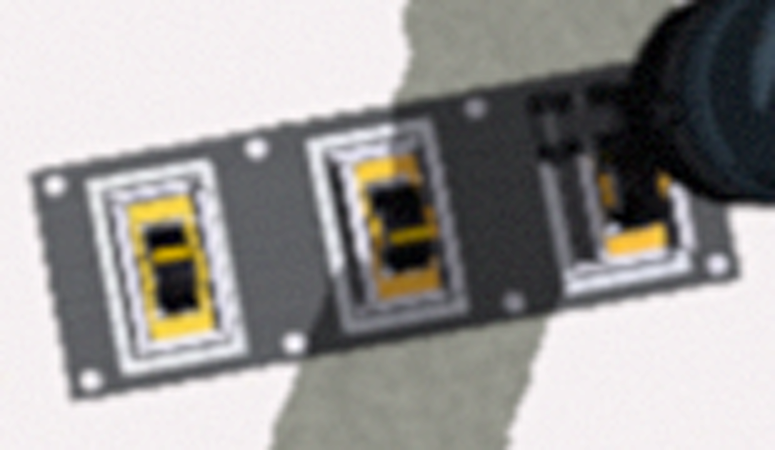

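The wheel is at rest about 80° on. The stroke was slow, so a light wheel would not coast far. I'll stroke again and read the force while moving.

```bash
python3 -m crank '[{"claw":-1,"offset":[-20,-3,0],"dr":[0,0,0]},{"claw":-1,"offset":[-42,-6.4,0],"dr":[0,0,0]},{"claw":-1,"offset":[-42,-6.4,-15],"dr":[0,0,0]},{"claw":-1,"offset":[-42,-6.4,-26],"dr":[0,0,0]},{"claw":-1,"offset":[-42,-6.4,-28],"dr":[0,0,0]},{"claw":-1,"offset":[-42,-6.4,-30],"dr":[0,0,0]},{"claw":-1,"offset":[-42,-6.4,-30],"dr":[0,0,0]}]'|grep -E "eef|force"
for i in 1 2 3 4 5; do python3 -m crank '[{"claw":-1,"offset":[4.5,0.7,0],"dr":[0,0,0]}]'|grep -E "eef|force"; done
python3 -m crank '[{"claw":-1,"offset":[6,0.9,1],"dr":[0,0,0]},{"claw":-1,"offset":[12,1.8,15],"dr":[0,0,0]},{"claw":-1,"offset":[12,1.8,28],"dr":[0,0,0]}]'|grep -E "eef|force"
python3 look.py 4
```

```text
eef_pos: [0.5229, -0.1512, 0.0678]
force: [-1.7, 1.5, 5.8]
eef_pos: [0.5274, -0.1505, 0.0683]
force: [-0.2, 1.5, 4.2]
eef_pos: [0.533, -0.1497, 0.0686]
force: [-0.5, 1.8, 4.7]
eef_pos: [0.5377, -0.149, 0.0685]
force: [-0.6, 3.2, 3.7]
eef_pos: [0.5421, -0.1483, 0.0684]
force: [0.3, 1.7, 5.5]
eef_pos: [0.5468, -0.1477, 0.0681]
force: [0.7, 1.8, 3.4]
eef_pos: [0.5578, -0.1461, 0.0947]
force: [0.2, 0.3, 0.4]
```

View pics/side4.png

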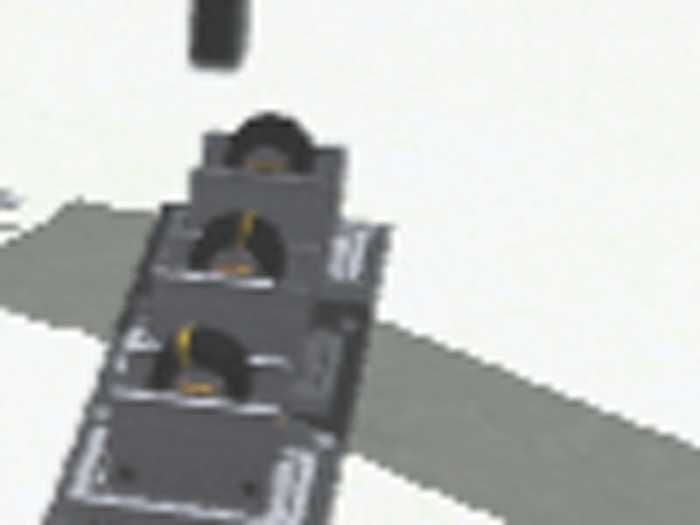

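The far wheel's stripe has gone out of sight behind the cheek, so it has turned well past a quarter turn with hardly any tangential force. Next is the middle unit.

```bash
python3 -m crank '[{"claw":-1,"offset":[-20,30,0],"dr":[0,0,0]},{"claw":-1,"offset":[-49.3,60,0],"dr":[0,0,0]},{"claw":-1,"offset":[-49.3,88.5,0],"dr":[0,0,0]},{"claw":-1,"offset":[-49.3,88.5,-12],"dr":[0,0,0]},{"claw":-1,"offset":[-49.3,88.5,-22],"dr":[0,0,0]},{"claw":-1,"offset":[-49.3,88.5,-26],"dr":[0,0,0]},{"claw":-1,"offset":[-49.3,88.5,-26],"dr":[0,0,0]}]'|grep -E "eef|force"
python3 -m crank '[{"claw":-1,"offset":[0,0,-1],"dr":[0,0,0]},{"claw":-1,"offset":[0,0,-1],"dr":[0,0,0]}]'|grep -E "eef|force"
```

```text
eef_pos: [0.5071, -0.0575, 0.0681]
force: [-2.2, 1.8, 2.9]
eef_pos: [0.5088, -0.0581, 0.0688]
force: [-0.3, 2.1, 3.4]
```

```bash
python3 -m crank '[{"claw":-1,"offset":[0,0,-0.8],"dr":[0,0,0]},{"claw":-1,"offset":[0,0,-0.8],"dr":[0,0,0]}]'|grep -E "eef|force"
for i in 1 2 3 4 5; do python3 -m crank '[{"claw":-1,"offset":[4.5,0.7,0],"dr":[0,0,0]}]'|grep -E "eef|force"; done
python3 -m crank '[{"claw":-1,"offset":[6,0.9,1],"dr":[0,0,0]},{"claw":-1,"offset":[12,1.8,15],"dr":[0,0,0]},{"claw":-1,"offset":[12,1.8,28],"dr":[0,0,0]}]'|grep -E "eef|force"
python3 look.py 5
```

```text
eef_pos: [0.509, -0.0579, 0.0683]
force: [-0.5, 2.4, 5.5]
eef_pos: [0.5127, -0.057, 0.0682]
force: [-1.6, 2.6, 5.9]
eef_pos: [0.5182, -0.0563, 0.0685]
force: [-0.3, 3.2, 5.7]
eef_pos: [0.523, -0.0556, 0.0686]
force: [-0.6, 3.5, 4.7]
eef_pos: [0.5276, -0.0549, 0.0686]
force: [0.5, 2.7, 4.8]
eef_pos: [0.5323, -0.0543, 0.0685]
force: [1.2, 2.7, 3.5]
eef_pos: [0.5433, -0.0529, 0.0953]
force: [0.4, 0.4, 0.4]
```

View pics/side5.png

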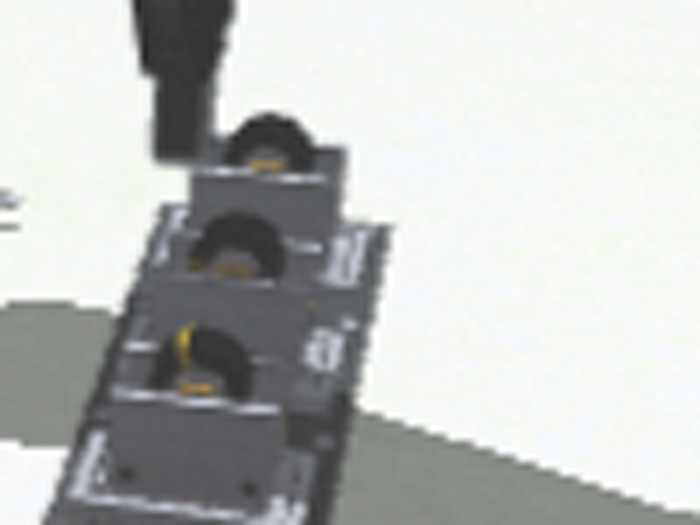

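The middle wheel's stripe is now at the lower left (197,266), about 90° on, again with little tangential force. One more stroke for margin.

```bash
python3 -m crank '[{"claw":-1,"offset":[-20,-3,0],"dr":[0,0,0]},{"claw":-1,"offset":[-34.5,-5.3,0],"dr":[0,0,0]},{"claw":-1,"offset":[-34.5,-5.3,-15],"dr":[0,0,0]},{"claw":-1,"offset":[-34.5,-5.3,-24],"dr":[0,0,0]},{"claw":-1,"offset":[-34.5,-5.3,-27],"dr":[0,0,0]},{"claw":-1,"offset":[-34.5,-5.3,-28],"dr":[0,0,0]}]'|grep -E "eef|force"
for i in 1 2 3 4 5; do python3 -m crank '[{"claw":-1,"offset":[4.5,0.7,0],"dr":[0,0,0]}]'|grep -E "eef|force"; done
python3 -m crank '[{"claw":-1,"offset":[6,0.9,1],"dr":[0,0,0]},{"claw":-1,"offset":[12,1.8,15],"dr":[0,0,0]},{"claw":-1,"offset":[12,1.8,28],"dr":[0,0,0]}]'|grep -E "eef|force"
python3 -m crank '[{"claw":-1,"offset":[-20,30,0],"dr":[0,0,0]},{"claw":-1,"offset":[-49.3,60,0],"dr":[0,0,0]},{"claw":-1,"offset":[-49.3,88.5,0],"dr":[0,0,0]},{"claw":-1,"offset":[-49.3,88.5,-12],"dr":[0,0,0]},{"claw":-1,"offset":[-49.3,88.5,-20],"dr":[0,0,0]},{"claw":-1,"offset":[-49.3,88.5,-24],"dr":[0,0,0]},{"claw":-1,"offset":[-49.3,88.5,-26],"dr":[0,0,0]},{"claw":-1,"offset":[-49.3,88.5,-26],"dr":[0,0,0]}]'|grep -E "eef|force"
```

```text
eef_pos: [0.5077, -0.0579, 0.067]
force: [-2.0, -0.2, 6.2]
eef_pos: [0.5125, -0.0572, 0.0678]
force: [-0.5, 1.6, 7.0]
eef_pos: [0.5186, -0.0563, 0.0684]
force: [0.7, 0.2, 5.3]
eef_pos: [0.5234, -0.0555, 0.0685]
force: [-1.2, 0.7, 3.9]
eef_pos: [0.5278, -0.0548, 0.0685]
force: [-0.1, 0.9, 5.3]
eef_pos: [0.5322, -0.0542, 0.0683]
force: [0.3, 1.6, 2.5]
eef_pos: [0.5429, -0.0522, 0.095]
force: [0.7, -0.8, 0.6]
eef_pos: [0.493, 0.0358, 0.0694]
force: [-2.1, 0.6, 2.4]
```

```bash
python3 -m crank '[{"claw":-1,"offset":[0,0,-1.5],"dr":[0,0,0]},{"claw":-1,"offset":[0,0,-1.5],"dr":[0,0,0]},{"claw":-1,"offset":[0,0,-1.5],"dr":[0,0,0]}]'|grep -E "eef|force"
for i in 1 2 ; do python3 -m crank '[{"claw":-1,"offset":[4.5,0.7,0],"dr":[0,0,0]}]'|grep -E "eef|force"; done
```

```text
eef_pos: [0.4932, 0.0357, 0.0688]
force: [-4.1, 2.2, 6.3]
eef_pos: [0.4965, 0.0363, 0.0687]
force: [-5.0, 1.5, 9.0]
eef_pos: [0.502, 0.0372, 0.069]
force: [-4.0, 1.0, 8.1]
```

There is about 4–5 N of tangential drag here, so this is the dragging unit. I'll finish the stroke.

```bash
for i in 1 2 3; do python3 -m crank '[{"claw":-1,"offset":[4.5,0.7,0],"dr":[0,0,0]}]'|grep -E "eef|force"; done
python3 -m crank '[{"claw":-1,"offset":[6,0.9,1],"dr":[0,0,0]},{"claw":-1,"offset":[12,1.8,15],"dr":[0,0,0]},{"claw":-1,"offset":[12,1.8,28],"dr":[0,0,0]}]'|grep -E "eef|force"
python3 look.py 6
```

```text
eef_pos: [0.5071, 0.0379, 0.0692]
force: [-3.6, 2.0, 7.3]
eef_pos: [0.5117, 0.0386, 0.0692]
force: [-4.1, 0.5, 7.7]
eef_pos: [0.5164, 0.0393, 0.0692]
force: [-3.2, 2.0, 6.2]
eef_pos: [0.5294, 0.0407, 0.0964]
force: [0.9, 0.7, 0.2]
```

View pics/side6.png

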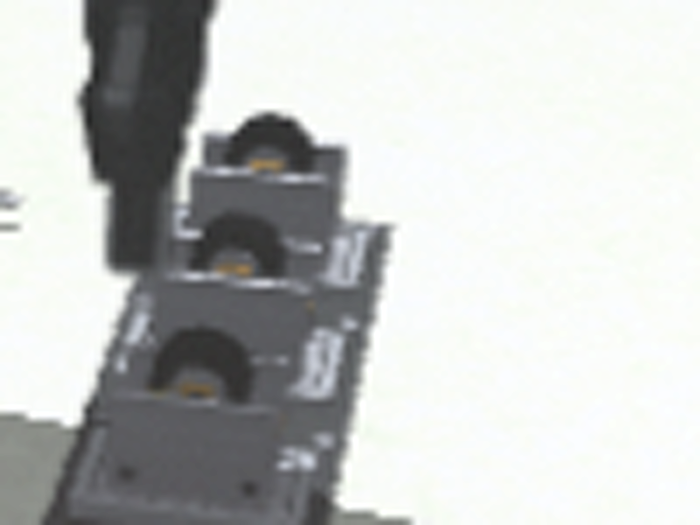

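All three stripes are now out of sight. The near wheel started about 20° past the top, so it has turned roughly 75–80°. I'll stroke it a second time.

```bash
python3 -m crank '[{"claw":-1,"offset":[-20,-3,0],"dr":[0,0,0]},{"claw":-1,"offset":[-34.5,-5.3,0],"dr":[0,0,0]},{"claw":-1,"offset":[-34.5,-5.3,-15],"dr":[0,0,0]},{"claw":-1,"offset":[-34.5,-5.3,-24],"dr":[0,0,0]},{"claw":-1,"offset":[-34.5,-5.3,-27],"dr":[0,0,0]},{"claw":-1,"offset":[-34.5,-5.3,-28],"dr":[0,0,0]}]'|grep -E "eef|force"
for i in 1 2 3 4 5; do python3 -m crank '[{"claw":-1,"offset":[4.5,0.7,0],"dr":[0,0,0]}]'|grep -E "eef|force"; done
python3 -m crank '[{"claw":-1,"offset":[6,0.9,1],"dr":[0,0,0]},{"claw":-1,"offset":[12,1.8,15],"dr":[0,0,0]},{"claw":1,"offset":[12,1.8,33],"dr":[0,0,0]},{"claw":1,"offset":[-10,0,60],"dr":[0,0,0]},{"claw":1,"offset":[-70,0,80],"dr":[0,0,0]},{"claw":1,"offset":[-70,0,80],"dr":[0,0,0]}]'|grep -E "eef|force|time"
python3 look.py 7
```

```text
eef_pos: [0.4929, 0.0358, 0.0678]
force: [-4.6, 0.2, 8.9]
eef_pos: [0.496, 0.0363, 0.068]
force: [-6.3, -0.5, 10.9]
eef_pos: [0.5019, 0.0371, 0.0686]
force: [-3.7, -0.3, 9.5]
eef_pos: [0.5072, 0.0379, 0.0689]
force: [-2.9, -0.7, 9.5]
eef_pos: [0.5118, 0.0387, 0.0689]
force: [-3.2, -0.7, 8.4]
eef_pos: [0.5165, 0.0394, 0.0689]
force: [-2.3, 1.2, 7.2]
time: 12.37
eef_pos: [0.4449, 0.0396, 0.1497]
force: [-0.6, 1.1, -0.5]
```

View pics/side7.png

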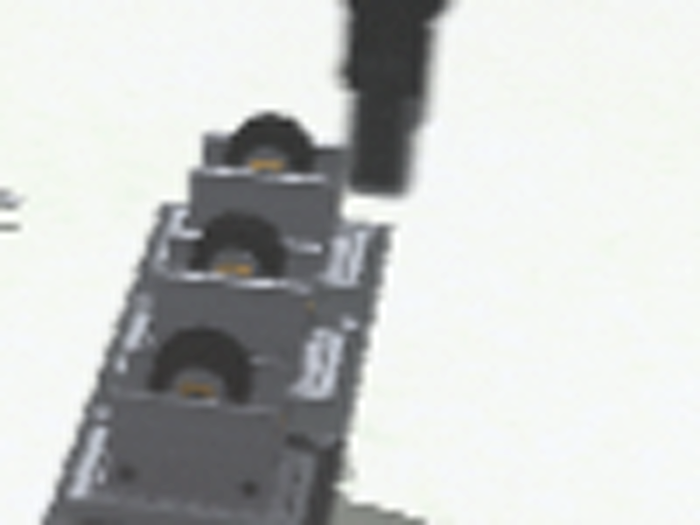

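View pics/top7.png

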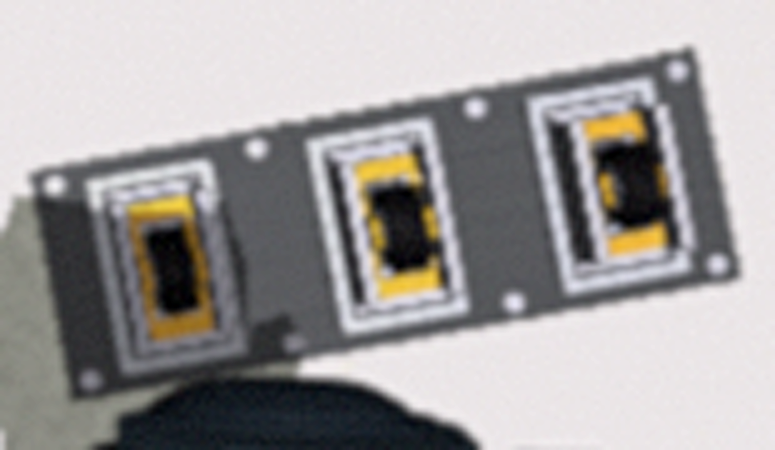

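The top view shows all three stripes off the top, with every unit still seated. The near unit's wheel is at (177,267) in the zoomed picture, unchanged. I'll grip that one across its cheeks.

```bash
python3 -m crank '[{"claw":1,"offset":[31,-1,0],"dr":[0,0,0]},{"claw":1,"offset":[62,-2,0],"dr":[0,0,0]},{"claw":1,"offset":[62,-2,-20],"dr":[0,0,0]},{"claw":1,"offset":[62,-2,-45],"dr":[0,0,0]},{"claw":1,"offset":[62,-2,-55],"dr":[0,0,0]},{"claw":1,"offset":[62,-2,-55],"dr":[0,0,0]}]'
python3 - <<'E'
from bench import bot
import cv2
im=bot.get_image("side")[120:235,330:480]; cv2.imwrite(f"pics/side8.png",cv2.convertScaleAbs(cv2.resize(im[:,:,::-1],None,fx=5,fy=5,interpolation=cv2.INTER_CUBIC),alpha=1.4))
E
```

```text
time: 12.97
eef_pos: [0.506, 0.0377, 0.0901]
orientation: [-0.003, -0.073, 0.997, 0.0]
force: [-1.0, -0.1, 0.3]
finger_gap: 1.001
```

View pics/side8.png

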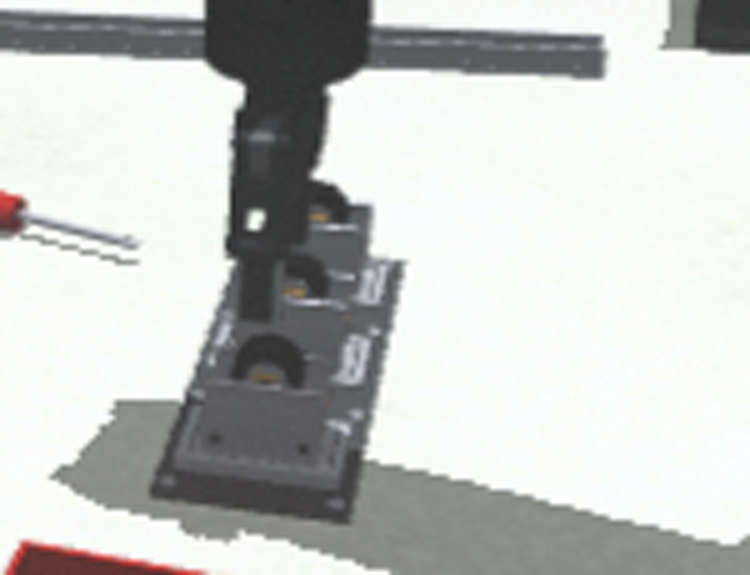

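```bash
python3 - <<'E'
from h import *
d=np.array([-.155,.988])
for k in(.0425,.048,-.0425):
  print(((proj("side",np.array([*(np.array([.5065,.0375])+k*d),.105]))-[330,120]+.5)*5).round(0))
E
```

```text
[256. 318.]
[255. 323.]
[282. 241.]
```

The near fingertip is at (257,315), as predicted (256,318), so both fingers straddle the cheeks. Descending.

```bash
python3 -m crank '[{"claw":1,"offset":[0,0,-15],"dr":[0,0,0]},{"claw":1,"offset":[0,0,-30],"dr":[0,0,0]},{"claw":1,"offset":[0,0,-45],"dr":[0,0,0]},{"claw":1,"offset":[0,0,-60],"dr":[0,0,0]},{"claw":1,"offset":[0,0,-70],"dr":[0,0,0]},{"claw":1,"offset":[0,0,-76],"dr":[0,0,0]},{"claw":1,"offset":[0,0,-76],"dr":[0,0,0]},{"claw":1,"offset":[0,0,-76],"dr":[0,0,0]}]'
```

```text
time: 13.68
eef_pos: [0.5084, 0.0376, 0.0179]
orientation: [0.0, -0.073, 0.997, 0.0]
force: [0.5, 0.2, 0.3]
finger_gap: 0.998
```

Both fingers are down with no contact. Closing in small steps.

```bash
python3 -m crank '[{"claw":0.3,"offset":[0,0,0],"dr":[0,0,0]},{"claw":0.3,"offset":[0,0,0],"dr":[0,0,0]},{"claw":0.15,"offset":[0,0,0],"dr":[0,0,0]},{"claw":0.1,"offset":[0,0,0],"dr":[0,0,0]},{"claw":0.05,"offset":[0,0,0],"dr":[0,0,0]},{"claw":0,"offset":[0,0,0],"dr":[0,0,0]},{"claw":-0.05,"offset":[0,0,0],"dr":[0,0,0]},{"claw":-0.1,"offset":[0,0,0],"dr":[0,0,0]},{"claw":-0.2,"offset":[0,0,0],"dr":[0,0,0]},{"claw":-1,"offset":[0,0,0],"dr":[0,0,0]},{"claw":-1,"offset":[0,0,0],"dr":[0,0,0]},{"claw":-1,"offset":[0,0,0],"dr":[0,0,0]}]'
```

```text
time: 14.68
eef_pos: [0.5083, 0.0371, 0.0177]
orientation: [0.0, -0.073, 0.997, -0.001]
force: [-2.2, -2.9, 6.1]
finger_gap: 0.462
```

The gap reads 39 mm, which matches the cheeks. Lifting.

```bash
python3 -m crank '[{"claw":-1,"offset":[0,0,3],"dr":[0,0,0]},{"claw":-1,"offset":[0,0,8],"dr":[0,0,0]},{"claw":-1,"offset":[0,0,18],"dr":[0,0,0]},{"claw":-1,"offset":[0,0,35],"dr":[0,0,0]},{"claw":-1,"offset":[0,0,55],"dr":[0,0,0]},{"claw":-1,"offset":[0,0,75],"dr":[0,0,0]},{"claw":-1,"offset":[0,0,80],"dr":[0,0,0]},{"claw":-1,"offset":[0,0,80],"dr":[0,0,0]}]'
python3 - <<'E'
from bench import bot
import cv2
im=bot.get_image("side")[100:300,300:480]; cv2.imwrite(f"pics/side9.png",cv2.convertScaleAbs(cv2.resize(im[:,:,::-1],None,fx=3,fy=3,interpolation=cv2.INTER_CUBIC),alpha=1.4))
E
```

```text
time: 15.35
eef_pos: [0.5097, 0.0379, 0.0992]
orientation: [0.002, -0.073, 0.997, 0.0]
force: [-0.0, 0.1, -3.5]
finger_gap: 0.465
```

View pics/side9.png

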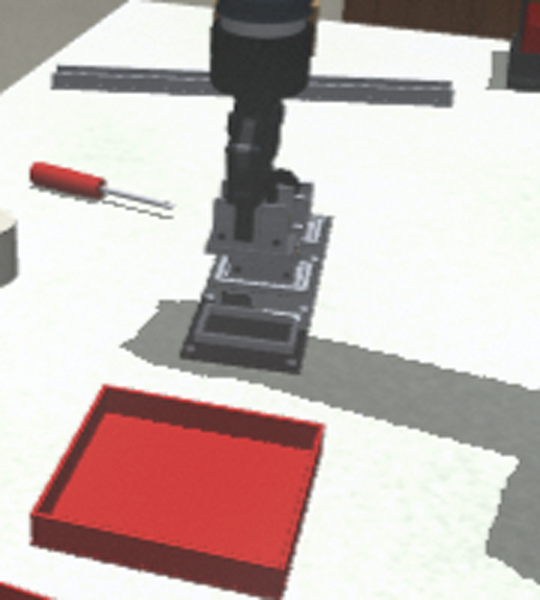

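The unit hangs level in the grip and its pocket is empty. Force z is about -3.5 N, which fits its mass. Moving it over the tray.

```bash
python3 -m crank '[{"claw":-1,"offset":[-2,20,0],"dr":[0,0,0]},{"claw":-1,"offset":[-5,45,0],"dr":[0,0,-1]},{"claw":-1,"offset":[-9,75,0],"dr":[0,0,-1]},{"claw":-1,"offset":[-13,105,0],"dr":[0,0,-2]},{"claw":-1,"offset":[-17,135,0],"dr":[0,0,-2]},{"claw":-1,"offset":[-21,165,0],"dr":[0,0,-3]},{"claw":-1,"offset":[-24,195,0],"dr":[0,0,-3]},{"claw":-1,"offset":[-26,215,0],"dr":[0,0,-3.3]},{"claw":-1,"offset":[-26,222,0],"dr":[0,0,-3.3]},{"claw":-1,"offset":[-26,222,0],"dr":[0,0,-3.3]},{"claw":-1,"offset":[-26,222,0],"dr":[0,0,-3.3]}]'
python3 - <<'E'
from bench import bot
import cv2
cv2.imwrite(f"pics/sideA.png",bot.get_image("side")[:,:,::-1])
E
```

```text
time: 16.32
eef_pos: [0.4812, 0.2589, 0.0961]
orientation: [-0.001, -0.045, 0.999, -0.001]
force: [-0.2, -0.4, -3.9]
finger_gap: 0.462
```

View pics/sideA.png

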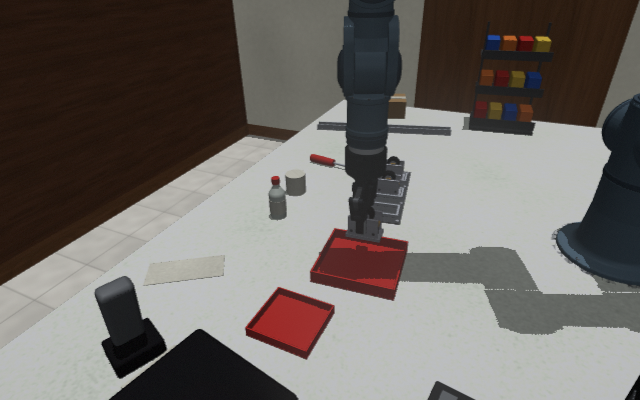

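The unit is at (365,228), above the middle of the large tray. Lowering.

```bash
python3 -m crank '[{"claw":-1,"offset":[0,0,-15],"dr":[0,0,0]},{"claw":-1,"offset":[0,0,-32],"dr":[0,0,0]},{"claw":-1,"offset":[0,0,-50],"dr":[0,0,0]},{"claw":-1,"offset":[0,0,-62],"dr":[0,0,0]},{"claw":-1,"offset":[0,0,-70],"dr":[0,0,0]},{"claw":-1,"offset":[0,0,-74],"dr":[0,0,0]},{"claw":-1,"offset":[0,0,-75],"dr":[0,0,0]},{"claw":-1,"offset":[0,0,-75],"dr":[0,0,0]}]'
for i in 1 2 ; do python3 -m crank '[{"claw":-1,"offset":[0,0,-1],"dr":[0,0,0]},{"claw":-1,"offset":[0,0,-1],"dr":[0,0,0]}]'|grep -E "eef|force"; done
```

```text
time: 17.03
eef_pos: [0.4824, 0.2592, 0.0226]
orientation: [0.0, -0.044, 0.999, 0.0]
force: [-0.7, 0.0, -3.2]
finger_gap: 0.462
eef_pos: [0.4828, 0.2598, 0.0221]
force: [-0.8, 0.3, -3.7]
eef_pos: [0.4823, 0.2598, 0.0207]
force: [0.1, -0.5, -4.1]
```

```bash
for i in 1 2 3; do python3 -m crank '[{"claw":-1,"offset":[0,0,-0.7],"dr":[0,0,0]},{"claw":-1,"offset":[0,0,-0.7],"dr":[0,0,0]}]'|grep -E "eef|force"; done
```

```text
eef_pos: [0.482, 0.2597, 0.0197]
force: [0.0, 0.3, -3.4]
eef_pos: [0.482, 0.2596, 0.0188]
force: [0.4, 0.0, -4.3]
eef_pos: [0.4819, 0.2596, 0.0181]
force: [-0.8, 0.5, -3.8]
```

```bash
for i in 1 2; do python3 -m crank '[{"claw":-1,"offset":[0,0,-0.5],"dr":[0,0,0]},{"claw":-1,"offset":[0,0,-0.5],"dr":[0,0,0]}]'|grep -E "eef|force"; done
```

```text
eef_pos: [0.4821, 0.2596, 0.0177]
force: [-0.7, 0.9, -3.1]
eef_pos: [0.4821, 0.2596, 0.0177]
force: [-2.3, -0.0, 2.4]
```

The unit has touched the tray floor. Releasing.

```bash
python3 -m crank '[{"claw":-0.02,"offset":[0,0,0],"dr":[0,0,0]},{"claw":0.05,"offset":[0,0,0],"dr":[0,0,0]},{"claw":0.2,"offset":[0,0,0],"dr":[0,0,0]},{"claw":0.6,"offset":[0,0,0],"dr":[0,0,0]},{"claw":1,"offset":[0,0,0],"dr":[0,0,0]},{"claw":1,"offset":[0,0,0],"dr":[0,0,0]},{"claw":1,"offset":[0,0,0],"dr":[0,0,0]}]'
python3 -m crank '[{"claw":1,"offset":[0,0,10],"dr":[0,0,0]},{"claw":1,"offset":[0,0,30],"dr":[0,0,0]},{"claw":1,"offset":[0,0,55],"dr":[0,0,0]},{"claw":1,"offset":[0,0,80],"dr":[0,0,0]},{"claw":1,"offset":[0,0,110],"dr":[0,0,0]},{"claw":1,"offset":[0,0,130],"dr":[0,0,0]},{"claw":1,"offset":[0,-40,130],"dr":[0,0,0]},{"claw":1,"offset":[0,-80,130],"dr":[0,0,0]},{"claw":1,"offset":[-40,-100,130],"dr":[0,0,0]},{"claw":1,"offset":[-60,-100,130],"dr":[0,0,0]},{"claw":1,"offset":[-60,-100,130],"dr":[0,0,0]}]'
python3 - <<'E'
from bench import bot
import cv2
cv2.imwrite(f"pics/sideB.png",bot.get_image("side")[:,:,::-1])
cv2.imwrite(f"pics/topB.png",cv2.convertScaleAbs(bot.get_image("top")[:,:,::-1],alpha=1.5))
E
```

```text
time: 18.78
eef_pos: [0.4821, 0.2597, 0.0172]
orientation: [0.0, -0.045, 0.999, 0.0]
force: [-0.2, -0.1, -0.0]
finger_gap: 0.999
time: 19.7
eef_pos: [0.4165, 0.158, 0.1471]
orientation: [-0.003, -0.044, 0.999, -0.0]
force: [-0.8, 0.5, 0.2]
finger_gap: 1.003
```

View pics/sideB.png

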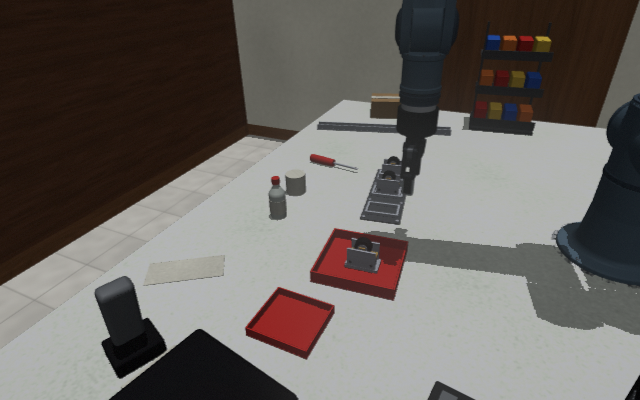

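View pics/topB.png

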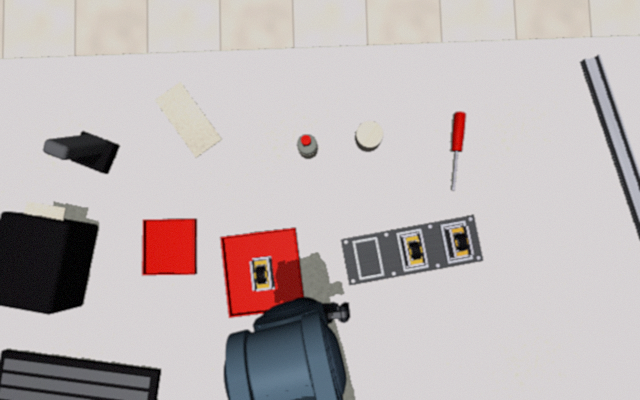

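The unit stands upright in the middle of the large tray at (262,273). The two sound units are in their pockets at (414,249) and (460,241), and the bottle, till roll and screwdriver have not moved.

```bash
python3 -c "
from bench import bot
print(bot.hand_in())"
```

```text
the job is handed in; nothing more can be done
None
```

I found the dragging unit and moved it to the larger red tray, then handed the job in after about 20 s of robot time.

- **Finding the drag:** I stroked each wheel twice with shut fingers. The unit nearest the tray needed about 3–5 N along the stroke at a 6–11 N press, so it is the one that drags. The other two showed about zero, within the sensor noise, at a 3–7 N press.
- **Placing:** I gripped that unit across its cheeks (39 mm gap) and lowered it until it touched the tray floor before letting go.
- **Last checks:** the final pictures show it standing upright in mid-tray and the two sound units in their pockets. The bottle, till roll and screwdriver are where they were, and the gripper is clear.

**Less certain:**
- **Turn of each wheel:** the yellow stripes ended up hidden behind the cheeks, so I could not read the final angles. I judge each wheel turned well past a quarter turn, from the stripe positions after the first strokes and the stroke lengths.
- **Run-on of the sound wheels:** I only checked one for run-on, and it did not visibly coast after its slow stroke. I went by the forces instead.

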